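# Take the used reagent cartridge out of the analyser

### The arm

A 6-joint arm with a two-finger parallel gripper is mounted at the origin on the work surface. World frame = base frame: x ahead of the robot, y to its left, z up, the work surface at z = 0. Lengths are in m, angles in degrees, forces in N, time in s.
With the tool pointing down it reaches from about 0.3 to 0.75 m from the base axis. Payload 8.5 kg.
Tool frame: the origin (TCP) lies at the very end of the fingers, on their centre line; the grasp point (between the pads) lies 19 mm behind it; z points along the fingers, y is the direction in which the jaws open and shut (so a half turn about z gives the same grasp; the last joint's range is limited). The gripper opens to 85 mm and grips with 20 to 120 N. Pads are 22 mm wide; open, the fingers measure 114 mm over their backs; the gripper's body (76 mm by 85 mm) begins 54 mm behind the grasp point. The pads swing forward as they close: fully open they stand 13 mm farther back than shut.
Start: joints at [-76.392, 21.807, 74.336, -0, 83.858, -12.336], TCP at [0.241, -0.495, 0.231] pointing down, gripper open.
Joint ranges: [-178.18, 178.18], [-50.72, 133.34], [12.68, 142.11], [-81.47, 261.47], [9.98, 163.14], [-165.26, 165.26]. Speed limits (degrees/s): [136.94, 136.94, 180, 180, 180, 180].

### API

Orientations are given as a 3x3 rotation matrix whose columns are the frame's x, y, z axes.
In Python, from rig import env, vision, close_job, spotter gives the robot as it stands. The module is installed in compiled form; this text tells all that it offers.
- The arm moves only by the tool jog_arm, never from a script. Its argument "plan" is a list that holds one entry, the list of rows, each a list of 6 numbers: the shift along the tool's x, y, z in units of 40 mm (1.0 is 40 mm), then the turn, a rotation vector about the tool's x, y, z in units of 0.15 rad (1.0 is 0.15 rad). A call has 1 to 10 rows; each row shifts and turns the commanded pose from where the row before left it, along the tool's axes as they then stand; what a row does not reach is not made up. A row lasts 1/10 s, in which the tool goes at most 50 mm and 8.59 degrees, less where a joint would pass 70% of its speed; a pose out of reach is approached as far as the arm can. A call with a number of a shift or a turn outside -1 to 1 is refused whole. A call with a gripper value outside its range is refused whole. "grip" is the opening, from -1 (shut) to 1 (fully open), set as the call begins (left out, the last holds). The fingers move at their own pace and stop on an object; "squeeze" is the grip in N (left out, the last holds). Time passes only in rows, so rows that do not move let the fingers close. It gives the time, the measured TCP pose, the force and the opening at its end, in the units of the state.
- env.observe(): the state, without advancing time (a new reading comes with each control period).
- vision.get_image(name): name is "side" or "top" or "wrist"; returns (picture, depth): 400x640x3 uint8, red, green, blue; 400x640 float32, m along the optical axis (not along the pixel's ray), 0 where there is no reading.
- vision.camera_info(name): a dict with "fx", "fy", "cx", "cy" (pixels), "k1" (the pictures are not rectified: a ray, as slopes to the right and down, at radius r is drawn at 1 + k1 r^2 times it, then the intrinsics apply), "rvec" (rotation vector, rad) and "tvec" (3), from world to camera coordinates, as OpenCV has them. Camera axes: x right, y down, z forward; pixel columns grow to the right and rows downward; lengths in m; the calibration is good to about 2 mm. A picture is of the moment at which its call begins: read the wrist's pose just before it. camera_info takes no time and is no camera call; for the wrist camera it gives the pose at the moment of the call.
- close_job(): hands the job in, once; it reports no verdict.
Trained networks look in the newest picture that a camera, given by its name, has taken for a name from the list of things; names that differ only in an ending like _2 or _b are one class to them, and where a whole thing is asked for, a point or a joint stands for the part that bears it (a point fixed in the world has none). Each returns a list of dicts, best first, with "score" (0 to 1); they miss things now and then, are a little off and sometimes report something else, mostly with a low value. They report only what shows in the picture. A call takes as long as a camera call. They do not tell look-alikes from the thing itself.
- spotter.trace(camera, query): "pixels" (400x640 bool, what is visible of it) and "rect" ([left, top, right, bottom] in pixels, round what is visible of it).
The state is a dict: "time_s": time; "q": joint angles; "qvel": joint speeds; "joint_efforts": joint torques, N m; "position": TCP position; "tool_rot": TCP orientation; "ft_force": force on the tool from outside, world axes, zero at the start; "wrist_torque": the same for the moment, N m; "grip_width": finger opening in m.
Only numpy, scipy, OpenCV 4.12 (cv2) and the standard library are available. Lean on these libraries where they do the work, as an engineer would, in place of code of your own. Each camera call takes 0.05 s, during which the arm holds its last target.

### The job

The reagent cartridge in the analyser, the one with the flat top, is used up: push it in until its catch lets go and it springs out, firmly but without ramming it against the bottom of its bay, then pull it free. Stand it upright in the steel waste tray beside the old cartridge, setting it down gently, and do not let it tip over on the way because it still holds liquid. Leave the cartridge with the screw caps latched in its bay, and everything else where it stands.

Things in the scene. Friction and masses are not known exactly. Their poses are not given: they have to be found in the camera images.
- analyser: off-white benchtop analyser with a darker grey deck, fixed, 315 mm deep (x), 300 mm wide (y), 205 mm high; origin under its centre, x to its back, z up. Its front half is a deck sloping 32 degrees, low edge to the front (-x), with two cartridge bays side by side; the screen lies flat on its higher back half.
- deck: the sloping deck, 200 mm along the slope, flat but for the two cartridges. Origin on its surface midway between the bays, 80 mm in front of the analyser's centre, 128 mm above the table; x up the slope, y left, z square out of the deck (32 degrees from vertical, leaning to the front), the way cartridges come out. Bay mouths 47 mm (x) by 87 mm (y), centred at y = +64 and -64 mm.
- reagent: the used reagent cartridge, in the left or right bay: pale grey plastic block 44 mm thick (its x) by 84 mm wide (its y) by 118 mm long (its z), about 0.28 kg (may vary by a third), flat top without caps. Origin at the centre of its underside, z along its length to its top; in the bay x points up the slope. 1.5 mm play all round in the bay. Sprung out, it is to be pinched across its 44 mm thickness and pulled along z, 84 mm more to leave the bay.
- reagent_top (a point): centre of its flat top, the place to press; flush with the deck at first, too flush to pinch, and hooked by a hidden catch. A spring makes pressing take 8 to 14 N from first touch; after 4 to 12 mm (it differs each time) the catch lets go for good. The hard bottom comes 2.5 mm after that. Withdraw, and it follows and stays standing 34 mm out. Over 50 N would damage it.
- buffer: the buffer cartridge in the other bay: the same body, latched flush in the same way, but with two round screw caps 29 mm wide and 16 mm high on its top. Origin at the centre of its underside, z along its length.
- tray: open stainless waste tray, fixed, 200 mm (x) by 140 mm (y), walls 5 mm thick and 45 mm high, floor 5 mm above the table; origin under its centre. On the robot's left or right of the analyser. The old cartridge stands at its -x end; the rest of the tray (x from -35 to +95 mm) is free.
- old_cartridge: another used cartridge of the same shape and size as the reagent cartridge, standing upright and loose in the tray about 62 mm from the tray's centre towards its -x end, its 44 mm thickness along the tray's length. Origin at the centre of its underside.
- tube_rack: orange rack, 205 mm by 94 mm and 60 mm high with its capped tubes, loose; origin under its centre; on the side of the analyser where the tray is not.
- microplate: clear 96-well plate, 127 mm by 85 mm by 14 mm, lying loose in front of the analyser; origin under its centre.
- tip_box: white box of pipette tips with pink insert and open lid, 85 mm by 122 mm, 58 mm high, 135 mm at the lid, loose, far right; origin under its centre.
- pipette: grey pipette lying loose on the table to the left, 260 mm long, 30 mm high; origin on the table under its middle.
There are look-alikes about, which are no part of the job. Leave any blue or red look-alike of the reagent alone.

How it is judged (in metres and radians):
On the way, in this order (a step that is already met when the one before it is completed fails the run):
1. the flat-topped reagent cartridge is pushed in, 4 mm or more below the deck (z of reagent_top in the frame of deck below -0.004 m), for 0.05 s.
2. its catch has let go and it stands out of the deck by 28 mm or more (z of reagent_top in the frame of deck above 0.028 m), for 0.2 s.
3. it is pulled free of its bay (z of reagent in the frame of deck above 0.004 m), for 0.1 s.
At the end, for the whole second after the job is handed in: The reagent cartridge stands upright (within 4 degrees) on the floor of the waste tray, released and at rest; the old cartridge still stands upright in the tray; the capped cartridge is still flush in its bay (within 5 mm) (x of reagent in the frame of tray between -0.078 and 0.078 m and y of reagent in the frame of tray between -0.055 and 0.055 m and z of reagent in the frame of tray between 0.001 and 0.009 m and angle between each of reagent, old_cartridge's own z axis and vertical below 0.07 rad and linear speed of reagent below 0.02 m/s and contact force between the fingers and reagent below 0.2 N and z of old_cartridge in the frame of tray below 0.009 m and z of buffer in the frame of deck below -0.113 m); the robot touches nothing.
It fails at once if the reagent cartridge is tipped more than 60 degrees from upright (angle between reagent's own z axis and vertical above 1.05 rad).
It fails at once if the reagent cartridge is rammed against the bottom of its bay (over 60 N while below flush) (z of reagent_top in the frame of deck below -0.002 m and contact force between reagent and analyser above 60 N).
It fails at once if the reagent cartridge is dropped into the tray: let go over it with its underside more than 10 mm above the tray's floor (contact force between the fingers and reagent below 0.2 N and z of reagent in the frame of tray above 0.015 m and x of reagent in the frame of tray between -0.11 and 0.11 m and y of reagent in the frame of tray between -0.08 and 0.08 m).
It fails at once if the capped cartridge is pushed in or taken out (moves more than 12 mm) (distance of buffer from where it was at the start of the episode above 0.012 m).
It fails at once if the old cartridge, the tube rack, the plate, the tip box or the pipette is shoved more than 30 mm (distance of any of old_cartridge, tube_rack, microplate, tip_box, pipette from where it was at the start of the episode above 0.03 m).
It also fails if it takes over 51 s, if anything falls off the work surface, if the arm or the gripper's body presses on something with over 40 N, if the wrist force passes 120 N, or if a joint passes its speed limit or range.

## Working session

There is one attempt and no reset: what is moved stays moved. The work goes in short steps, Python scripts to look and compute and a tool call to move; the robot and the scene stay as the last step left them, time stands still between calls to the robot, and variables do not carry over. Pictures are saved under pics/ and viewed, and the job is handed in when it is done.

Besides the shell and the picture viewer there is one more tool, called after ">>>" as name([rows], argument=value, ...), one row to a line, values as JSON. jog_arm: Moves the arm, as the interface text tells. Its arguments: {"type":"object","properties":{"plan":{"type":"array"},"grip":{"type":"number"},"squeeze":{"type":"number"}},"required":["plan"]}

```bash
mkdir -p pics; cat > h.py <<'E'
import numpy as np, cv2
from rig import env, vision, close_job, spotter
def cam(n):
    i=vision.camera_info(n); R,_=cv2.Rodrigues(np.array(i['rvec'],float)); return i,R,np.array(i['tvec'],float).ravel()
def rays(n,us,vs,C=None):
    i,R,t=C or cam(n)
    xd=(np.asarray(us,float)-i['cx'])/i['fx']; yd=(np.asarray(vs,float)-i['cy'])/i['fy']
    x,y=xd.copy(),yd.copy()
    for _ in range(20):
        s=1+i['k1']*(x*x+y*y); x,y=xd/s,yd/s
    return x,y
def pts(n,us,vs,d,C=None):
    C=C or cam(n); i,R,t=C
    x,y=rays(n,us,vs,C); P=np.stack([x*d,y*d,d+0*x],-1); return (P-t)@R
def proj(n,P,C=None):
    i,R,t=C or cam(n); p=np.atleast_2d(P)@R.T+t; x=p[:,0]/p[:,2];y=p[:,1]/p[:,2]; s=1+i['k1']*(x*x+y*y)
    return np.stack([x*s*i['fx']+i['cx'],y*s*i['fy']+i['cy']],-1)
def save(im,f): cv2.imwrite('pics/'+f,cv2.cvtColor(im,cv2.COLOR_RGB2BGR))
E
python3 - <<'E'
from h import *
o=env.observe(); print({k:np.round(v,3).tolist() for k,v in o.items()})
for n in ['side','top','wrist']:
    C=cam(n); im,d=vision.get_image(n); save(im,n+'0.png'); np.savez('/tmp/%s0.npz'%n,im=im,d=d); print(n,C[0]['fx'],(-C[1].T@C[2]).round(3),C[1][2].round(2))
E
```

```text
{'time_s': 0.0, 'q': [-76.391, 21.842, 74.384, 0.0, 83.858, -12.335], 'qvel': [0.055, 0.023, -0.01, 0.143, -0.081, 0.083], 'joint_efforts': [0.001, -44.846, -23.128, -0.0, 0.005, -0.0], 'position': [0.241, -0.494, 0.231], 'tool_rot': [[0.899, 0.437, -0.0], [0.437, -0.899, 0.001], [0.0, -0.001, -1.0]], 'ft_force': [0.126, 0.42, 0.811], 'wrist_torque': [0.023, 0.011, -0.004], 'grip_width': 0.085}
side 363.4653729650365 [0.479 0.582 1.044] [-0.01 -0.58 -0.81]
top 372.5480335762283 [ 0.413 -0.115  1.332] [ 0.03  0.   -1.  ]
wrist 315.4716025307708 [ 0.311 -0.461  0.373] [-0.27 -0.13 -0.95]
```

View pics/top0.png

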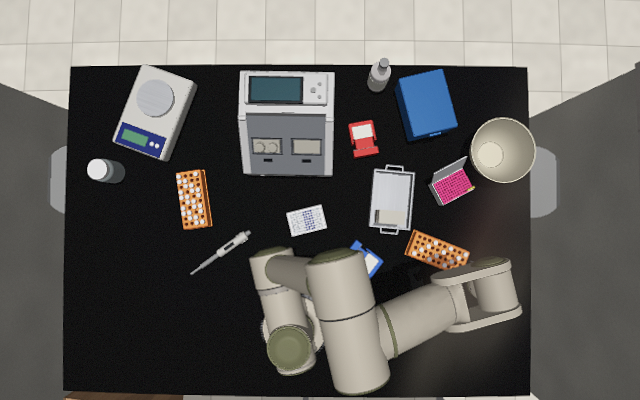

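View pics/side0.png

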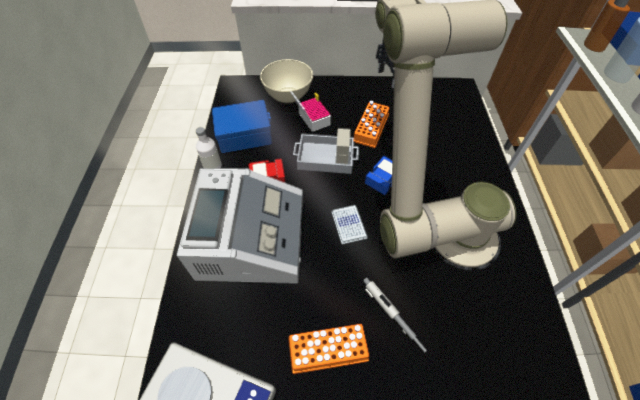

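View pics/wrist0.png

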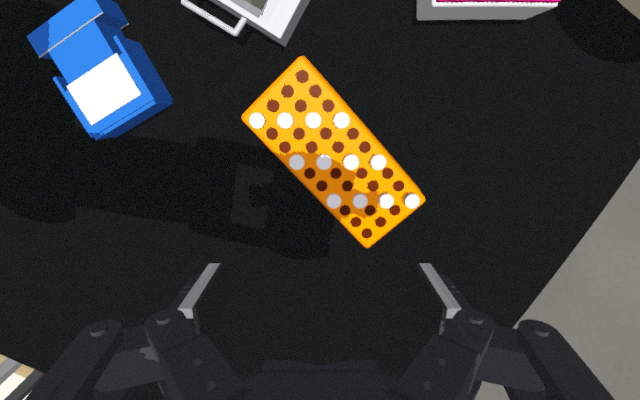

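The top view shows the analyser at about (287,122). The flat-topped pale cartridge is in its right bay at (307,147) and the capped one is in the left bay at (265,147). The tray is at (392,200), with the old cartridge at its near end, (390,215).

Things that could be mistaken for the reagent:
- buffer, capped (265,147)
- old cartridge (390,215)
- red block (363,137)
- blue block (368,260)

I choose (307,147).

```bash
cat > m1.py <<'E'
from h import *
n='top'
for n in ['top','side']:
    im,d=vision.get_image(n); C=cam(n); np.savez('/tmp/%s1.npz'%n,im=im,d=d)
    x0,y0,w,h=(225,60,200,190) if n=='top' else (170,110,200,180)
    save(cv2.resize(im[y0:y0+h,x0:x0+w],None,fx=3.1 if n=='top' else 3.3,fy=3.1 if n=='top' else 3.3,interpolation=cv2.INTER_CUBIC),n+'_crop.png')
    for q in ['reagent','buffer','analyser','tray','old_cartridge','deck','tube_rack','microplate']:
        for r in spotter.trace(n,q)[:4]:
            m=r['pixels']; vs,us=np.nonzero(m); dd=d[vs,us]; k=dd>0
            P=pts(n,us[k],vs[k],dd[k],C); 
            print(n,q,round(r['score'],2),np.round(r['rect']).tolist(),m.sum(),np.median(P,0).round(3),np.percentile(P,2,axis=0).round(3),np.percentile(P,98,axis=0).round(3))
E
python3 m1.py
```

```text
top reagent 0.82 [350.0, 240.0, 381.0, 274.0] 373 [ 0.249 -0.258  0.044] [ 0.196 -0.293  0.002] [ 0.307 -0.195  0.051]
top reagent 0.74 [346.0, 121.0, 378.0, 157.0] 892 [ 0.668 -0.237  0.044] [ 0.606 -0.281 -0.001] [ 0.728 -0.189  0.05 ]
top reagent 0.53 [297.0, 137.0, 319.0, 154.0] 344 [ 0.624 -0.045  0.13 ] [ 0.603 -0.083  0.116] [ 0.642 -0.005  0.142]
top buffer 0.87 [254.0, 140.0, 281.0, 156.0] 342 [0.624 0.084 0.138] [0.606 0.044 0.117] [0.645 0.124 0.15 ]
top analyser 0.74 [241.0, 70.0, 332.0, 178.0] 9042 [0.702 0.017 0.174] [ 0.541 -0.125  0.072] [0.841 0.162 0.208]
top tray 0.72 [369.0, 171.0, 415.0, 231.0] 2016 [ 0.472 -0.344  0.006] [ 0.356 -0.408 -0.   ] [ 0.553 -0.264  0.048]
top old_cartridge 0.79 [376.0, 211.0, 404.0, 226.0] 415 [ 0.395 -0.315  0.123] [ 0.372 -0.363  0.015] [ 0.417 -0.279  0.128]
top old_cartridge 0.25 [239.0, 72.0, 335.0, 178.0] 9111 [0.702 0.017 0.173] [ 0.54  -0.125  0.054] [0.842 0.163 0.208]
top tube_rack 0.97 [176.0, 172.0, 211.0, 229.0] 1716 [0.453 0.348 0.049] [0.356 0.302 0.006] [0.547 0.401 0.064]
top microplate 0.94 [285.0, 206.0, 325.0, 238.
[... 790 characters left out ...]
nalyser 0.87 [178.0, 170.0, 302.0, 280.0] 11537 [0.706 0.075 0.159] [ 0.543 -0.12   0.027] [0.842 0.169 0.207]
side tray 0.93 [293.0, 135.0, 358.0, 174.0] 1703 [ 0.476 -0.342  0.009] [ 0.357 -0.411 -0.   ] [ 0.569 -0.26   0.047]
side old_cartridge 0.97 [336.0, 131.0, 350.0, 164.0] 407 [ 0.397 -0.291  0.119] [ 0.377 -0.357  0.036] [ 0.418 -0.278  0.126]
side deck 0.67 [230.0, 178.0, 301.0, 266.0] 3810 [0.641 0.029 0.139] [ 0.543 -0.1    0.077] [0.706 0.139 0.18 ]
side tube_rack 0.77 [289.0, 328.0, 370.0, 371.0] 2983 [0.45  0.365 0.049] [0.354 0.309 0.005] [0.547 0.412 0.063]
side microplate 0.65 [332.0, 206.0, 366.0, 241.0] 878 [ 0.382 -0.03   0.014] [ 0.334 -0.095  0.001] [0.428 0.026 0.018]
```

View pics/top_crop.png

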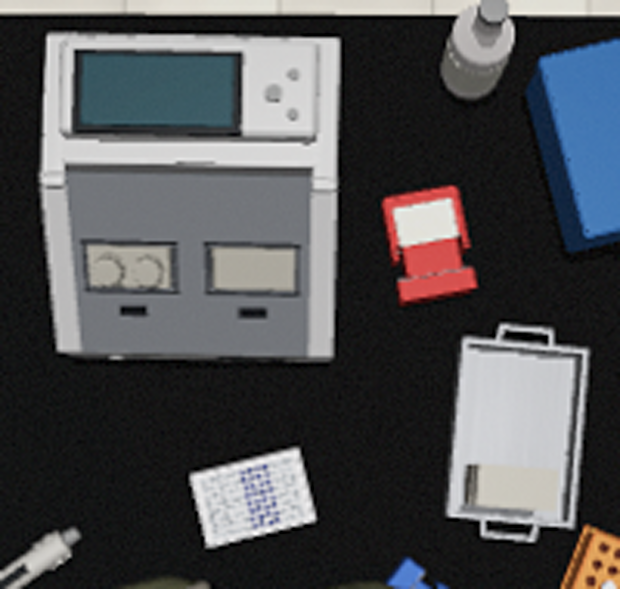

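View pics/side_crop.png

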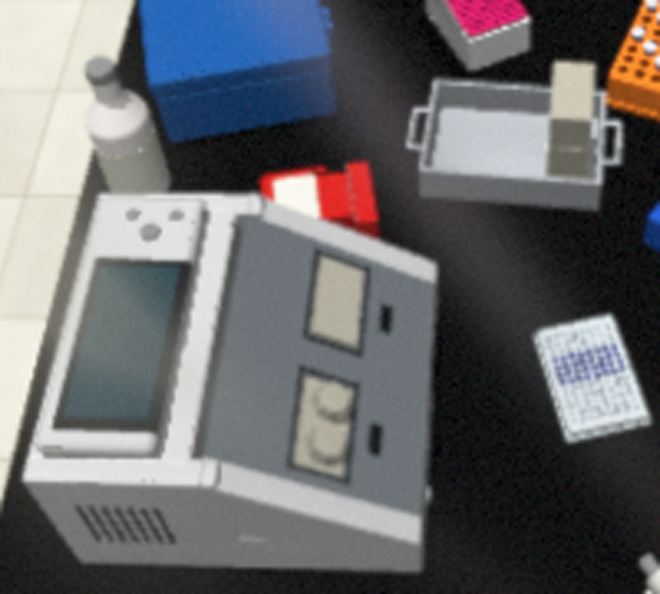

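```bash
cat > m2.py <<'E'
from h import *
for n in ['top','side']:
    z=np.load('/tmp/%s1.npz'%n); im,d=z['im'],z['d']; C=cam(n)
    V,U=np.mgrid[0:400,0:640]; P=pts(n,U,V,d,C).reshape(400,640,3)
    # deck plane
    x,y,zz=P[...,0],P[...,1],P[...,2]
    m=(x>.55)&(x<.70)&(y>-.12)&(y<.15)&(zz>.08)&(zz<.19)&~((x>.59)&(x<.655)&(y>.02)&(y<.14))
    Q=P[m]
    for _ in range(4):
        c=Q.mean(0); nrm=np.linalg.svd(Q-c)[2][2]; nrm*=np.sign(nrm[2]); r=(Q-c)@nrm; Q=Q[abs(r)<.004]
    print(n,'deck n',nrm.round(4),'tilt',np.degrees(np.arccos(nrm[2])).round(2),'yaw',np.degrees(np.arctan2(-nrm[1],-nrm[0])).round(2),'z at (.624,-.045)',c[2]-(nrm[:2]@(np.array([.624,-.045])-c[:2]))/nrm[2],len(Q))
    def rect(m,name):
        Q=P[m][:,:2].astype(np.float32); (cx,cy),(w,h),a=cv2.minAreaRect(Q); print(n,name,(round(cx,4),round(cy,4)),(round(w,3),round(h,3)),round(a,2),'zmed',np.median(P[m][:,2]).round(4),m.sum())
    rect((d>0)&(x>.66)&(x<.9)&(y>-.2)&(y<.25)&(zz>.195)&(zz<.22),'antop')
    rect((d>0)&(x>.35)&(x<.44)&(y>-.4)&(y<-.25)&(zz>.11)&(zz<.14),'oldtop')
    rect((d>0)&(x>.33)&(x<.6)&(y>-.45)&(y<-.22)&(zz>.041)&(zz<.052),'trayrim')
    g=im.astype(int).sum(2)/3
    for r in spotter.trace(n,'reagent')[:4]:
        vs,us=np.nonzero(r['pixels']); q=np.median(P[vs,us],0)
        if abs(q[0]-.624)<.02 and abs(q[1]+.045)<.02:
            k=r['pixels']; Qk=P[k]; e1=np.array([1,0,0])-nrm*nrm[0]; e1/=np.linalg.norm(e1); e2=np.cross(nrm,e1)
            q2=np.stack([(Qk-c)@e1,(Qk-c)@e2],1).astype(np.float32); (a,b),wh,an=cv2.minAreaRect(q2); print(n,'reagent c',(c+e1*a+e2*b).round(4),wh,an,'offplane',np.median((Qk-c)@nrm))
E
python3 m2.py
```

```text
top deck n [-0.53    0.0102  0.8479] tilt 32.02 yaw -1.1 z at (.624,-.045) 0.12959758021273532 3146
top antop (0.7938, 0.017) (0.258, 0.101) 88.78 zmed 0.2037 2555
top oldtop (0.3946, -0.3217) (0.085, 0.044) 85.81 zmed 0.1234 360
top trayrim (0.4535, -0.3567) (0.192, 0.239) 88.06 zmed 0.0455 337
top reagent c [ 0.8091 -0.063   0.2455] (0.08350574970245361, 0.4889390766620636) 84.51566314697266 offplane 0.0006451032335387443
side deck n [-0.5362  0.004   0.8441] tilt 32.43 yaw -0.43 z at (.624,-.045) 0.1287411462101123 3379
side antop (0.7917, 0.018) (0.259, 0.1) 88.85 zmed 0.2037 2670
side oldtop (0.3959, -0.322) (0.088, 0.044) 85.86 zmed 0.1231 249
side trayrim (0.4547, -0.3596) (0.194, 0.235) 86.63 zmed 0.045 277
side reagent c [0.7572 0.2543 0.2119] (0.7717969417572021, 0.07093007117509842) 62.00707244873047 offplane 0.00031681700395890926
```

The crops confirm it: the flat-topped cartridge is in the right bay (top crop (252,268)) and the capped one in the left bay, (130,268). Next is a planning helper, then a move to hover square above the flat top.

```bash
cat > plan.py <<'E'
from h import *
from scipy.spatial.transform import Rotation as Ro
def frame(z,yref):
    z=z/np.linalg.norm(z); y=yref-z*(z@yref); y/=np.linalg.norm(y); return np.stack([np.cross(y,z),y,z],1)
def deckrot(yaw,tilt=32.):
    c,s=np.cos(np.radians(yaw)),np.sin(np.radians(yaw)); ct,st=np.cos(np.radians(tilt)),np.sin(np.radians(tilt))
    X=np.array([c*ct,s*ct,st]); Y=np.array([-s,c,0]); return np.stack([X,Y,np.cross(X,Y)],1)
def pressrot(yaw): # tool: y=deck x, z=-deck z
    D=deckrot(yaw); return np.stack([np.cross(D[:,0],-D[:,2]),D[:,0],-D[:,2]],1)
def rows(p,R,tp,tR,N,dec=2):
    rv=Ro.from_matrix(R.T@tR).as_rotvec(); out=[]; p=p.copy(); R0=R; p0=p.copy(); 
    for k in range(1,N+1):
        wp=p0+(tp-p0)*k/N; wR=R0@Ro.from_rotvec(rv*k/N).as_matrix()
        a=np.round(R.T@(wp-p)/.04,dec); b=np.round(Ro.from_matrix(R.T@wR).as_rotvec()/.15,dec)
        out.append([float(x)+0. for x in a]+[float(x)+0. for x in b])
        p=p+R@(a*.04); R=R@Ro.from_rotvec(b*.15).as_matrix()
    for i in range(0,N,10): print(str(out[i:i+10]).replace(' ',''))
    print('end',p.round(4),'max',np.abs(out).max(),'err',(p-tp).round(4)); return p,R
def now():
    o=env.observe(); return np.array(o['position'],float),np.array(o['tool_rot'],float),o
E
python3 - <<'E'
from plan import *
p,R,o=now(); D=deckrot(-1.0); T=np.array([.624,-.045,.1293]); print(D[:,2])
rows(p,R,T+D[:,2]*.15,pressrot(-1.0),16)
E
```

```text
[-0.52983855  0.00924837  0.8480481 ]
[[0.74,-0.43,-0.04,-0.21,0.13,-0.45],[0.76,-0.37,-0.04,-0.21,0.13,-0.44],[0.78,-0.32,-0.03,-0.21,0.12,-0.45],[0.81,-0.27,-0.03,-0.2,0.13,-0.44],[0.83,-0.21,-0.02,-0.21,0.13,-0.45],[0.83,-0.16,-0.01,-0.21,0.13,-0.45],[0.85,-0.1,0.01,-0.21,0.13,-0.44],[0.85,-0.04,0.01,-0.21,0.12,-0.45],[0.85,0.01,0.04,-0.21,0.13,-0.44],[0.84,0.07,0.05,-0.2,0.13,-0.45]]
[[0.84,0.12,0.07,-0.21,0.13,-0.45],[0.83,0.18,0.09,-0.21,0.13,-0.44],[0.81,0.23,0.11,-0.21,0.12,-0.45],[0.79,0.27,0.14,-0.21,0.13,-0.45],[0.77,0.33,0.16,-0.21,0.13,-0.44],[0.74,0.37,0.18,-0.21,0.13,-0.45]]
end [ 0.5444 -0.0438  0.2565] max 0.85 err [-0.0001 -0.0001  0.    ]
```

>>> jog_arm([
  [[0.74,-0.43,-0.04,-0.21,0.13,-0.45],[0.76,-0.37,-0.04,-0.21,0.13,-0.44],[0.78,-0.32,-0.03,-0.21,0.12,-0.45],[0.81,-0.27,-0.03,-0.2,0.13,-0.44],[0.83,-0.21,-0.02,-0.21,0.13,-0.45],[0.83,-0.16,-0.01,-0.21,0.13,-0.45],[0.85,-0.1,0.01,-0.21,0.13,-0.44],[0.85,-0.04,0.01,-0.21,0.12,-0.45],[0.85,0.01,0.04,-0.21,0.13,-0.44],[0.84,0.07,0.05,-0.2,0.13,-0.45]],
], grip=-1)

```text
time_s: 2.15
position: [0.4311, -0.2115, 0.2472]
tool_rot: [[0.412, 0.844, 0.344], [0.908, -0.411, -0.08], [0.074, 0.345, -0.936]]
ft_force: [0.7, 0.8, 0.5]
grip_width: 0.0001
```

>>> jog_arm([
  [[0.84,0.12,0.07,-0.21,0.13,-0.45],[0.83,0.18,0.09,-0.21,0.13,-0.44],[0.81,0.23,0.11,-0.21,0.12,-0.45],[0.79,0.27,0.14,-0.21,0.13,-0.45],[0.77,0.33,0.16,-0.21,0.13,-0.44],[0.74,0.37,0.18,-0.21,0.13,-0.45],[0,0,0,0,0,0],[0,0,0,0,0,0]],
])

```text
time_s: 2.95
position: [0.5444, -0.0434, 0.2564]
tool_rot: [[0.016, 0.848, 0.53], [1.0, -0.014, -0.008], [0.0, 0.53, -0.848]]
ft_force: [-0.5, -1.1, -0.4]
grip_width: -0.0
```

```bash
cat > m3.py <<'E'
from plan import *
p,R,o=now(); print(o['time_s'],p.round(4),R.round(3).tolist(),np.round(o['q'],1),np.round(o['ft_force'],2),o['grip_width'])
C=cam('wrist'); im,d=vision.get_image('wrist'); save(im,'wrist1.png'); np.savez('/tmp/wrist1.npz',im=im,d=d,R=C[1],t=C[2])
print((-C[1].T@C[2]).round(3))
for q in ['reagent','buffer','deck']:
    for r in spotter.trace('wrist',q)[:3]:
        vs,us=np.nonzero(r['pixels']); k=d[vs,us]>0; P=pts('wrist',us[k],vs[k],d[vs,us][k],C); print(q,round(r['score'],2),np.round(r['rect']),np.median(P,0).round(4))
im2,d2=vision.get_image('top'); save(im2,'top2.png'); np.savez('/tmp/top2.npz',im=im2,d=d2)
E
python3 m3.py
```

```text
2.95 [ 0.5444 -0.0434  0.2564] [[0.016, 0.848, 0.53], [1.0, -0.014, -0.008], [0.0, 0.53, -0.848]] [-22.4   8.4  95.9  15.5  46.6 -29.3] [-0.46 -1.13 -0.35] -2.1856704317260803e-05
[0.471 0.034 0.377]
reagent 0.86 [265. 278. 288. 305.] [ 0.6122 -0.2074  0.0196]
reagent 0.57 [295. 146. 342. 233.] [ 0.6236 -0.0425  0.1278]
reagent 0.45 [  3. 366.   8. 382.] [ 0.3134 -0.214   0.0079]
buffer 0.77 [293.   3. 344. 103.] [0.6194 0.0801 0.1364]
deck 0.69 [199.   0. 439. 250.] [0.6248 0.0208 0.1272]
deck 0.62 [  0. 114. 107. 272.] [ 0.3919 -0.0449  0.0132]
```

View pics/wrist1.png

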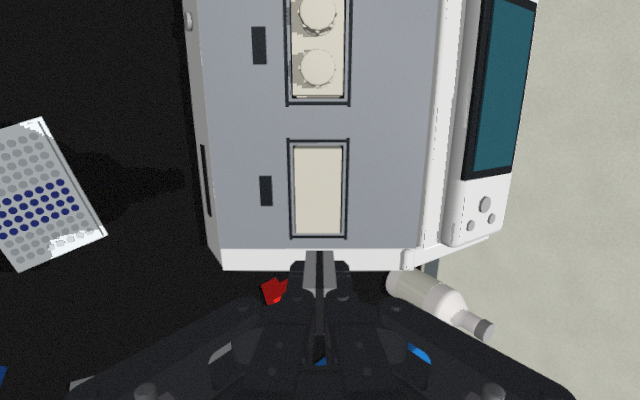

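View pics/top2.png

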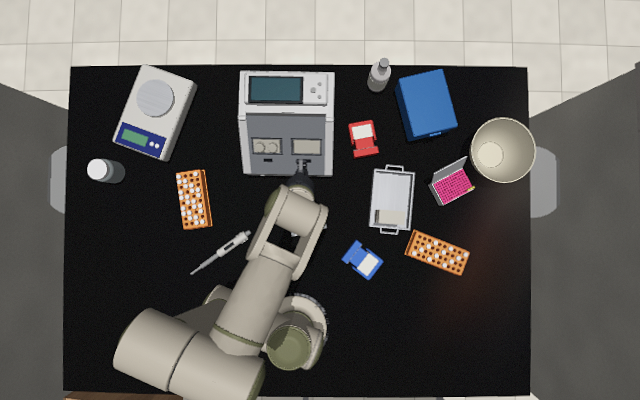

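The wrist view shows the flat-topped cartridge at (318,190), the bay frame round it, and the caps of the buffer at (318,40). Next I fit its top accurately on the deck plane.

```bash
cat > m4.py <<'E'
from plan import *
z=np.load('/tmp/wrist1.npz'); im,d=z['im'],z['d']; C=(vision.camera_info('wrist'),z['R'],z['t'])
def rectfit(n,im,d,C,mask,nm):
    cs,_=cv2.findContours(mask.astype(np.uint8),cv2.RETR_EXTERNAL,cv2.CHAIN_APPROX_NONE); c=max(cs,key=cv2.contourArea)[:,0,:].astype(float)
    D=deckrot(-1.0); O=np.array([.624,-.045,.1293]); x,y=rays(n,c[:,0],c[:,1],C)
    r=np.stack([x,y,np.ones_like(x)],-1)@C[1]; o=-C[1].T@C[2]; s=((O-o)@D[:,2])/(r@D[:,2]); P=o+r*s[:,None]
    q=((P-O)@D)[:,:2].astype(np.float32); (a,b),wh,an=cv2.minAreaRect(q); print(nm,'c',(O+D@[a,b,0]).round(4),'wh',np.round(wh,4),'ang',round(an,2))
def comp(mask,u,v):
    m=cv2.morphologyEx(mask.astype(np.uint8),cv2.MORPH_OPEN,np.ones((2,2)));_,l=cv2.connectedComponents(m,connectivity=4); return l==l[v,u]
b=im.astype(int)
cream=(b[...,0]-b[...,2]>8)&(b.min(2)>120)
print(im[190,318],im[120,300])
rectfit('wrist',im,d,C,comp(cream,318,190),'wrist')
for n,(u,v) in {'top':(306,147),'side':(272,201)}.items():
    zz=np.load('/tmp/%s1.npz'%n); i2=zz['im'].astype(int); print(i2[v,u]); m=(i2[...,0]-i2[...,2]>8)&(i2.min(2)>100); rectfit(n,zz['im'],zz['d'],cam(n),comp(m,u,v),n)
# wrist deck plane
V,U=np.mgrid[0:400,0:640]; P=pts('wrist',U,V,d,C).reshape(400,640,3)
for nm,m in {'reag':comp(cream,318,190),'deck':np.pad(np.ones((110,40),bool),((125,165),(360,240))),'deckL':np.pad(np.ones((90,30),bool),((145,165),(222,388)))}.items():
    Q=P[m&(d>0)]; c=Q.mean(0); nr=np.linalg.svd(Q-c)[2][2]; nr*=np.sign(nr[2]); print(nm,c.round(4),nr.round(4), 'height vs plane',((c-[.624,-.045,.1293])@deckrot(-1.)[:,2]).round(4))
# tray
zz=np.load('/tmp/top2.npz'); d2=zz['d']; C=cam('top'); P=pts('top',U,V,d2,C).reshape(400,640,3)
x,y,h=P[...,0],P[...,1],P[...,2]
m=(d2>0)&(x>.33)&(x<.6)&(y>-.45)&(y<-.24)&(h>.03)&(h<.052)
Q=P[m]; print('rim ext',Q[:,:2].min(0),Q[:,:2].max(0))
fl=(d2>0)&(x>.42)&(x<.57)&(y>-.42)&(y<-.25)&(h>.001)&(h<.012)
fl=comp(fl,395,188); print('floor',cv2.minAreaRect(P[fl][:,:2].astype(np.float32)),np.median(h[fl]))
i3=zz['im'][155:245,350:440]; save(cv2.resize(i3,(720,720),interpolation=cv2.INTER_CUBIC)[:600],'tray.png')
E
python3 m4.py
```

```text
[206 203 188] [148 152 158]
wrist c [ 0.6233 -0.0469  0.1289] wh [0.0832 0.0444] ang 89.97
[172 168 159]
top c [ 0.6203 -0.0491  0.127 ] wh [0.0815 0.0446] ang 88.14
[179 177 160]
side c [ 0.6199 -0.0439  0.1268] wh [0.0456 0.0847] ang 0.62
reag [ 0.624  -0.0455  0.128 ] [-0.4951 -0.0089  0.8688] height vs plane -0.0011
deck [ 0.6737 -0.0361  0.1586] [-0.5305  0.0043  0.8477] height vs plane -0.0014
deckL [ 0.5573 -0.0434  0.0858] [-0.5294  0.0038  0.8484] height vs plane -0.0015
rim ext [ 0.33126626 -0.44870668] [ 0.574666   -0.25809705]
floor ((0.48234933614730835, -0.26222264766693115), (0.13379231095314026, 0.29716989398002625), 1.0664727687835693) 0.005553505607595001
```

View pics/tray.png

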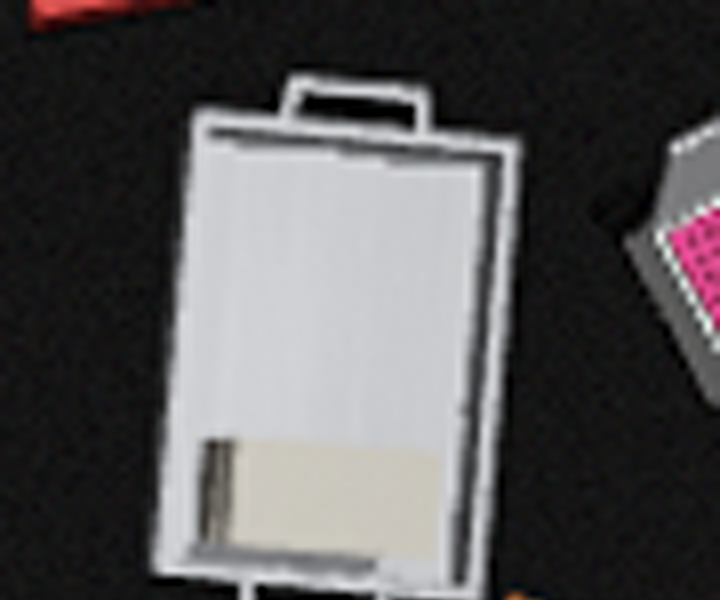

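```bash
python3 - <<'E'
from plan import *
C=cam('top'); q=np.array([[374.1,169],[415,172.5],[410.6,230],[369.4,226.5]]); x,y=rays('top',q[:,0],q[:,1],C)
r=np.stack([x,y,1+0*x],-1)@C[1]; o=-C[1].T@C[2]; s=(.045-o[2])/r[:,2]; P=o+r*s[:,None]; print(P.round(4),P.mean(0).round(4))
e=P[0]+P[1]-P[2]-P[3]; print('yaw',np.degrees(np.arctan2(e[1],e[0])), np.linalg.norm(e)/2, np.linalg.norm(P[0]-P[1]))
e=P[0]+P[3]-P[1]-P[2]; print('yaw',np.degrees(np.arctan2(-e[0],e[1])))
p,R,o=now(); D=deckrot(-1.0); rows(p,R,np.array([.6225,-.046,.1285])+D[:,2]*.010,pressrot(-1.0),6)
E
```

```text
[[ 0.5595 -0.2761  0.045 ]
 [ 0.5479 -0.4182  0.045 ]
 [ 0.3488 -0.4022  0.045 ]
 [ 0.3604 -0.2598  0.045 ]] [ 0.4541 -0.3391  0.045 ]
yaw -4.638793858031595 0.19975928201236548 0.14260854651704993
yaw -4.659742304050465
[[0.0,-0.01,0.58,0.0,0.0,0.0],[0.0,0.0,0.59,0.0,0.0,0.0],[0.0,-0.01,0.58,0.0,0.0,0.0],[0.0,-0.01,0.59,0.0,0.0,0.0],[0.0,0.0,0.58,0.0,0.0,0.0],[0.0,-0.01,0.58,0.0,0.0,-0.01]]
end [ 0.6171 -0.0459  0.1371] max 0.59 err [-0.0001  0.      0.0001]
```

>>> jog_arm([
  [[0,-0.01,0.58,0,0,0],[0,0,0.59,0,0,0],[0,-0.01,0.58,0,0,0],[0,-0.01,0.59,0,0,0],[0,0,0.58,0,0,0],[0,-0.01,0.58,0,0,0],[0,0,0,0,0,0]],
])

```text
time_s: 3.9
position: [0.6171, -0.0454, 0.1345]
tool_rot: [[0.018, 0.85, 0.527], [1.0, -0.016, -0.008], [0.002, 0.527, -0.85]]
ft_force: [0.7, -0.7, 0.8]
grip_width: -0.0001
```

>>> jog_arm([
  [[0,0,0.06,0,0,0],[0,0,0.06,0,0,0],[0,0,0.06,0,0,0],[0,0,0,0,0,0]],
])

```text
time_s: 4.3
position: [0.6211, -0.0451, 0.1314]
tool_rot: [[0.017, 0.847, 0.531], [1.0, -0.014, -0.009], [-0.0, 0.531, -0.847]]
ft_force: [-0.8, 0.1, -0.0]
grip_width: -0.0
```

>>> jog_arm([
  [[0,0,0.05,0,0,0],[0,0,0.05,0,0,0],[0,0,0.04,0,0,0],[0,0,0,0,0,0]],
])

```text
time_s: 4.7
position: [0.6243, -0.0451, 0.127]
tool_rot: [[0.017, 0.847, 0.532], [1.0, -0.014, -0.009], [-0.0, 0.532, -0.847]]
ft_force: [-5.4, -0.2, 7.8]
grip_width: 0.0001
```

>>> jog_arm([
  [[0,0,0.04,0,0,0],[0,0,0.04,0,0,0],[0,0,0,0,0,0]],
])

```text
time_s: 5.0
position: [0.6259, -0.0451, 0.1244]
tool_rot: [[0.017, 0.847, 0.532], [1.0, -0.014, -0.009], [-0.0, 0.532, -0.847]]
ft_force: [-6.0, -0.5, 8.3]
grip_width: -0.0002
```

>>> jog_arm([
  [[0,0,0.03,0,0,0],[0,0,0.03,0,0,0],[0,0,0,0,0,0]],
])

```text
time_s: 5.3
position: [0.6272, -0.0451, 0.1225]
tool_rot: [[0.017, 0.847, 0.532], [1.0, -0.014, -0.009], [-0.0, 0.532, -0.847]]
ft_force: [-6.5, 0.5, 9.6]
grip_width: 0.0001
```

>>> jog_arm([
  [[0,0,0.03,0,0,0],[0,0,0,0,0,0]],
])

```text
time_s: 5.5
position: [0.6278, -0.0451, 0.1215]
tool_rot: [[0.017, 0.847, 0.532], [1.0, -0.014, -0.009], [-0.0, 0.532, -0.847]]
ft_force: [-6.6, 1.0, 9.8]
grip_width: 0.0002
```

>>> jog_arm([
  [[0,0,0.03,0,0,0],[0,0,0,0,0,0]],
])

```text
time_s: 5.7
position: [0.6285, -0.0451, 0.1205]
tool_rot: [[0.017, 0.847, 0.532], [1.0, -0.014, -0.009], [-0.0, 0.532, -0.847]]
ft_force: [-7.3, -0.1, 8.9]
grip_width: 0.0
```

>>> jog_arm([
  [[0,0,0.02,0,0,0],[0,0,0,0,0,0]],
])

```text
time_s: 5.9
position: [0.6288, -0.0451, 0.1198]
tool_rot: [[0.017, 0.847, 0.532], [1.0, -0.014, -0.009], [-0.0, 0.532, -0.847]]
ft_force: [-6.0, 1.4, 7.2]
grip_width: -0.0002
```

>>> jog_arm([
  [[0,0,0.02,0,0,0],[0,0,0,0,0,0]],
])

```text
time_s: 6.1
position: [0.6292, -0.0449, 0.1189]
tool_rot: [[0.017, 0.847, 0.531], [1.0, -0.014, -0.009], [0.0, 0.531, -0.847]]
ft_force: [-6.2, 0.6, 9.0]
grip_width: 0.0
```

>>> jog_arm([
  [[0,0,0.02,0,0,0],[0,0,0,0,0,0]],
])

```text
time_s: 6.3
position: [0.6296, -0.0449, 0.1182]
tool_rot: [[0.017, 0.847, 0.531], [1.0, -0.014, -0.009], [0.0, 0.531, -0.847]]
ft_force: [-5.9, 1.5, 9.0]
grip_width: -0.0
```

>>> jog_arm([
  [[0,0,0.02,0,0,0],[0,0,0,0,0,0]],
])

```text
time_s: 6.5
position: [0.63, -0.0449, 0.1175]
tool_rot: [[0.017, 0.847, 0.531], [1.0, -0.014, -0.009], [0.0, 0.531, -0.847]]
ft_force: [-6.1, 2.0, 8.7]
grip_width: -0.0004
```

>>> jog_arm([
  [[0,0,0.02,0,0,0],[0,0,0,0,0,0]],
])

```text
time_s: 6.7
position: [0.6304, -0.0446, 0.1172]
tool_rot: [[0.016, 0.847, 0.532], [1.0, -0.014, -0.008], [0.0, 0.532, -0.847]]
ft_force: [-7.9, 3.2, 12.4]
grip_width: -0.0003
```

The force has risen to 15 N and the travel is stalling, so this looks like the bottom and the catch should be off. I'll withdraw gently along the normal.

>>> jog_arm([
  [[0,0,-0.1,0,0,0],[0,0,-0.15,0,0,0],[0,0,-0.2,0,0,0],[0,0,-0.2,0,0,0]],
])

```text
time_s: 7.1
position: [0.6164, -0.0448, 0.1387]
tool_rot: [[0.017, 0.847, 0.531], [1.0, -0.014, -0.009], [0.0, 0.531, -0.848]]
ft_force: [-1.3, 1.0, 1.6]
grip_width: 0.0
```

>>> jog_arm([
  [[0,0,-0.2,0,0,0],[0,0,-0.25,0,0,0],[0,0,-0.3,0,0,0],[0,0,-0.5,0,0,0],[0,0,-0.6,0,0,0],[0,0,-0.6,0,0,0],[0,0,-0.6,0,0,0],[0,0,0,0,0,0]],
], grip=1)

```text
time_s: 7.9
position: [0.5517, -0.0441, 0.2447]
tool_rot: [[0.017, 0.845, 0.535], [1.0, -0.014, -0.011], [-0.002, 0.535, -0.845]]
ft_force: [0.2, 0.2, 0.2]
grip_width: 0.085
```

```bash
cat > m5.py <<'E'
from plan import *
p,R,o=now(); print(o['time_s'],p.round(4),R.round(3).tolist(),np.round(o['ft_force'],2),o['grip_width'])
C=cam('wrist'); im,d=vision.get_image('wrist'); save(im,'wrist2.png'); np.savez('/tmp/wrist2.npz',im=im,d=d,R=C[1],t=C[2])
i2,d2=vision.get_image('side'); save(i2,'side2.png'); np.savez('/tmp/side2.npz',im=i2,d=d2); save(cv2.resize(i2[150:270,170:330],(800,600)),'side2c.png')
E
python3 m5.py
```

```text
7.9 [ 0.5517 -0.0441  0.2447] [[0.017, 0.845, 0.535], [1.0, -0.014, -0.011], [-0.002, 0.535, -0.845]] [0.17 0.16 0.18] 0.08497505503975819
```

View pics/wrist2.png

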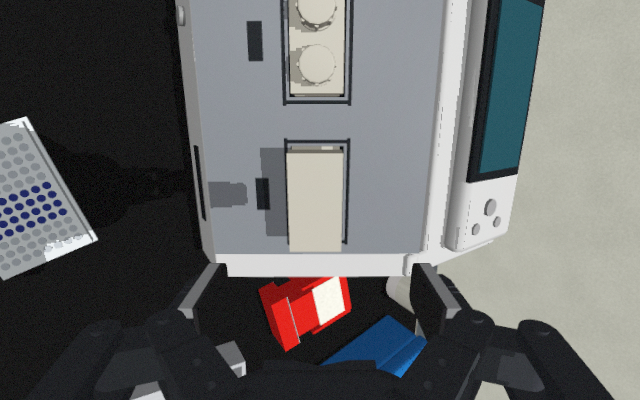

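View pics/side2c.png

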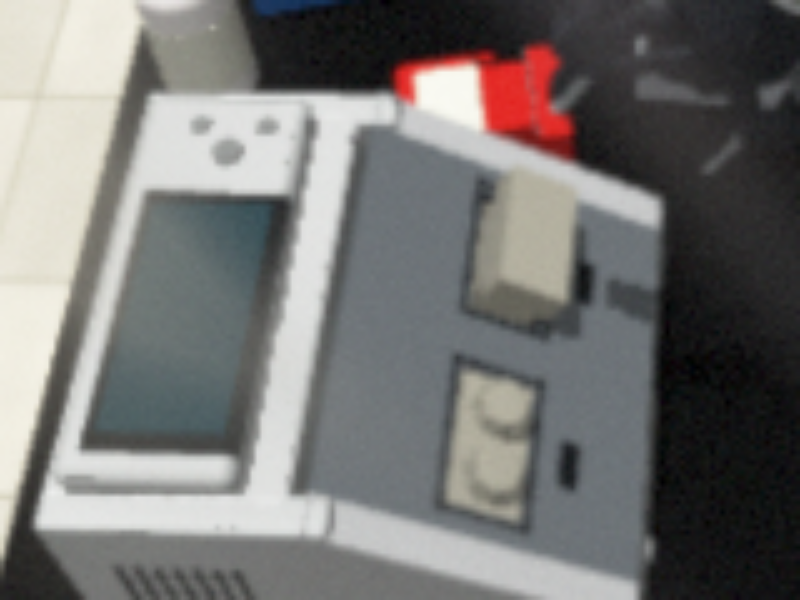

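The cartridge now stands out of the deck (side crop (525,240), wrist view (315,200)). I'll measure its top and approach for the pinch.

```bash
cat > m6.py <<'E'
from plan import *
z=np.load('/tmp/wrist2.npz'); im,d=z['im'],z['d']; C=(vision.camera_info('wrist'),z['R'],z['t'])
b=im.astype(int); cream=((b[...,0]-b[...,2]>8)&(b.min(2)>120)).astype(np.uint8)
_,l=cv2.connectedComponents(cv2.morphologyEx(cream,cv2.MORPH_OPEN,np.ones((2,2))),connectivity=4); m=(l==l[200,315])&(d>0)
vs,us=np.nonzero(m); P=pts('wrist',us,vs,d[m],C); D=deckrot(-1.); O=np.array([.6235,-.046,.128])
q=(P-O)@D; print('height',np.median(q[:,2]).round(4),q.min(0).round(4),q.max(0).round(4))
top=q[abs(q[:,2]-np.median(q[:,2]))<.005]; r=cv2.minAreaRect(top[:,:2].astype(np.float32)); print(r)
V,U=np.mgrid[150:240,360:400]; Pd=(pts('wrist',U.ravel(),V.ravel(),d[150:240,360:400].ravel(),C)-O)@D; print('deck h',np.median(Pd[:,2]))
p,R,o=now(); print('tcp in deck',((p-O)@D).round(4))
T=O+D@np.array([r[0][0],0*r[0][1],.006]); rows(p,R,O+D@np.array([r[0][0],0,.045]),pressrot(-1.),4); rows(O+D@np.array([r[0][0],0,.045]),pressrot(-1.),T,pressrot(-1.),4)
E
python3 m6.py
```

```text
height 0.0334 [-0.0258 -0.059  -0.0073] [0.0239 0.0422 0.0359]
((-0.0017421413213014603, 0.00032368674874305725), (0.04391437768936157, 0.08367626368999481), 0.024071233347058296)
deck h -0.0005929967250703491
tcp in deck [-0.0006  0.0008  0.1343]
[[0.0,-0.01,0.56,0.0,0.0,0.0],[-0.01,-0.01,0.56,0.0,0.0,0.0],[0.0,0.0,0.55,0.01,0.0,0.0],[-0.01,-0.01,0.56,0.0,0.0,0.0]]
end [ 0.5981 -0.0456  0.1654] max 0.56 err [-0.     -0.      0.0001]
[[0.0,0.0,0.24,0.0,0.0,0.0],[0.0,0.0,0.25,0.0,0.0,0.0],[0.0,0.0,0.24,0.0,0.0,0.0],[0.0,0.0,0.24,0.0,0.0,0.0]]
end [ 0.6187 -0.0459  0.1323] max 0.25 err [-0.0001  0.      0.0002]
```

>>> jog_arm([
  [[0,-0.01,0.56,0,0,0],[-0.01,-0.01,0.56,0,0,0],[0,0,0.55,0,0,0],[-0.01,-0.01,0.56,0,0,0],[0,0,0.24,0,0,0],[0,0,0.25,0,0,0],[0,0,0.24,0,0,0],[0,0,0.24,0,0,0],[0,0,0,0,0,0]],
], grip=1)

```text
time_s: 8.9
position: [0.619, -0.0457, 0.1314]
tool_rot: [[0.017, 0.848, 0.53], [1.0, -0.015, -0.008], [0.001, 0.53, -0.848]]
ft_force: [0.1, 0.2, 1.0]
grip_width: 0.0851
```

```bash
sed -i 's/wrist2/wrist3/g;s/side2/side3/g' m5.py; python3 m5.py
```

```text
8.9 [ 0.619  -0.0457  0.1314] [[0.017, 0.848, 0.53], [1.0, -0.015, -0.008], [0.001, 0.53, -0.848]] [0.12 0.17 1.  ] 0.08510311363286668
```

View pics/wrist3.png

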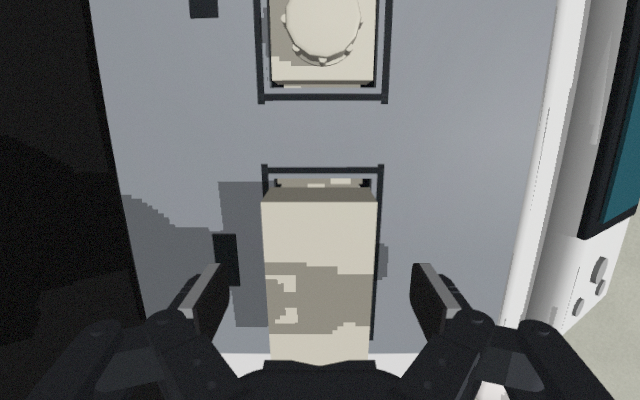

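The fingers stand on either side of the cartridge (pads at (205,300) and (430,300), block at x of about 320), so I close.

>>> jog_arm([
  [[0,0,0,0,0,0],[0,0,0,0,0,0],[0,0,0,0,0,0],[0,0,0,0,0,0],[0,0,0,0,0,0],[0,0,0,0,0,0],[0,0,0,0,0,0]],
], grip=-1, squeeze=60)

```text
time_s: 9.7
position: [0.6189, -0.0458, 0.1325]
tool_rot: [[0.017, 0.847, 0.531], [1.0, -0.014, -0.009], [0.0, 0.531, -0.847]]
ft_force: [-1.6, 0.1, 3.3]
grip_width: 0.043
```

>>> jog_arm([
  [[0,0,-0.1,0,0,0],[0,0,-0.2,0,0,0],[0,0,-0.25,0,0,0],[0,0,-0.25,0,0,0],[0,0,0,0,0,0]],
])

```text
time_s: 10.2
position: [0.6011, -0.0454, 0.1606]
tool_rot: [[0.017, 0.847, 0.531], [1.0, -0.014, -0.009], [-0.0, 0.531, -0.847]]
ft_force: [0.3, 0.2, -3.8]
grip_width: 0.043
```

>>> jog_arm([
  [[0,0,-0.25,0,0,0],[0,0,-0.3,0,0,0],[0,0,-0.35,0,0,0],[0,0,-0.35,0,0,0],[0,0,-0.35,0,0,0],[0,0,-0.3,0,0,0],[0,0,-0.2,0,0,0],[0,0,0,0,0,0]],
])

```text
time_s: 11.0
position: [0.557, -0.0448, 0.2317]
tool_rot: [[0.017, 0.847, 0.532], [1.0, -0.014, -0.009], [-0.0, 0.532, -0.847]]
ft_force: [0.1, -0.3, -3.5]
grip_width: 0.0429
```

```bash
sed -i 's/wrist3/wrist4/g;s/side3/side4/g' m5.py; python3 m5.py; python3 - <<'E'
from plan import *
p,R,o=now()
tr=np.array([.4541,-.3391,0]); a=np.radians(-4.65); X=np.array([np.cos(a),np.sin(a),0]); Y=np.array([-np.sin(a),np.cos(a),0])
G=np.stack([Y,X,[0,0,-1.]],1)
p1=p+np.array([0,0,.05]); 
T1=tr+X*.035+np.array([0,0,.26])
print('T1',T1); a1,R1=rows(p,R,T1,G,22)
E
```

```text
11.0 [ 0.557  -0.0448  0.2317] [[0.017, 0.847, 0.532], [1.0, -0.014, -0.009], [-0.0, 0.532, -0.847]] [ 0.13 -0.32 -3.47] 0.042911691303818916
T1 [ 0.4889848  -0.34193741  0.26      ]
[[-0.34,-0.04,-0.07,0.17,-0.01,0.02],[-0.34,-0.05,-0.06,0.17,0.0,0.02],[-0.34,-0.04,-0.07,0.17,-0.01,0.02],[-0.34,-0.05,-0.06,0.17,0.0,0.02],[-0.34,-0.04,-0.06,0.17,-0.01,0.01],[-0.34,-0.05,-0.06,0.17,0.0,0.02],[-0.34,-0.04,-0.06,0.16,-0.01,0.02],[-0.34,-0.05,-0.05,0.17,0.0,0.02],[-0.34,-0.05,-0.06,0.17,-0.01,0.02],[-0.34,-0.05,-0.05,0.17,-0.01,0.02]]
[[-0.34,-0.05,-0.05,0.17,0.0,0.02],[-0.34,-0.04,-0.06,0.17,-0.01,0.02],[-0.34,-0.05,-0.04,0.17,0.0,0.02],[-0.34,-0.05,-0.05,0.17,-0.01,0.01],[-0.34,-0.05,-0.05,0.17,0.0,0.02],[-0.35,-0.05,-0.04,0.17,-0.01,0.02],[-0.34,-0.05,-0.04,0.17,0.0,0.02],[-0.34,-0.05,-0.05,0.17,-0.01,0.02],[-0.34,-0.05,-0.04,0.17,-0.01,0.02],[-0.34,-0.05,-0.03,0.17,0.0,0.02]]
[[-0.35,-0.05,-0.04,0.16,-0.01,0.02],[-0.34,-0.05,-0.04,0.17,0.0,0.02]]
end [ 0.4891 -0.342   0.2602] max 0.35 err [ 0.0001 -0.      0.0002]
```

View pics/side4c.png

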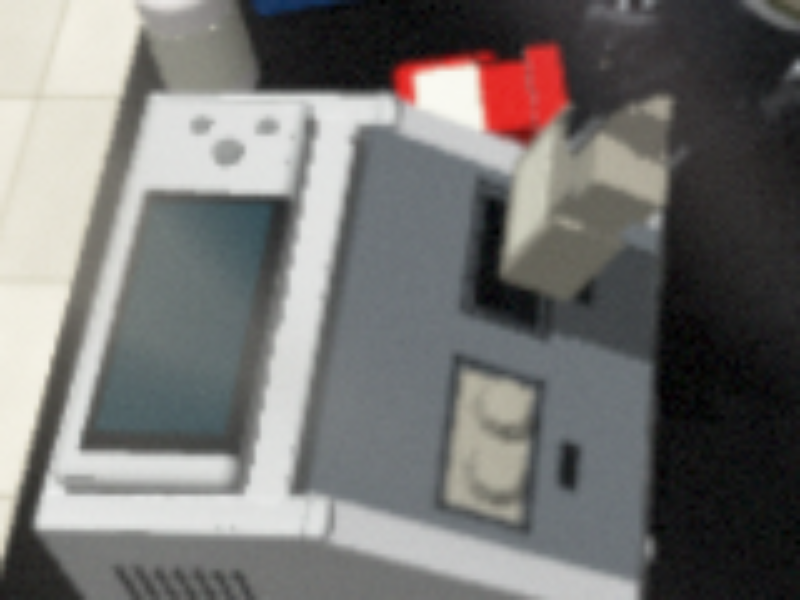

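Free of its bay, with about 33 mm of clearance. I carry it to above the tray while turning it upright.

>>> jog_arm([
  [[-0.34,-0.04,-0.07,0.17,-0.01,0.02],[-0.34,-0.05,-0.06,0.17,0,0.02],[-0.34,-0.04,-0.07,0.17,-0.01,0.02],[-0.34,-0.05,-0.06,0.17,0,0.02],[-0.34,-0.04,-0.06,0.17,-0.01,0.01],[-0.34,-0.05,-0.06,0.17,0,0.02],[-0.34,-0.04,-0.06,0.16,-0.01,0.02],[-0.34,-0.05,-0.05,0.17,0,0.02],[-0.34,-0.05,-0.06,0.17,-0.01,0.02],[-0.34,-0.05,-0.05,0.17,-0.01,0.02]],
])

```text
time_s: 12.1
position: [0.5262, -0.1805, 0.2432]
tool_rot: [[0.047, 0.953, 0.299], [0.999, -0.046, -0.01], [0.005, 0.299, -0.954]]
ft_force: [-0.4, 0.1, -3.4]
grip_width: 0.0431
```

>>> jog_arm([
  [[-0.34,-0.05,-0.05,0.17,0,0.02],[-0.34,-0.04,-0.06,0.17,-0.01,0.02],[-0.34,-0.05,-0.04,0.17,0,0.02],[-0.34,-0.05,-0.05,0.17,-0.01,0.01],[-0.34,-0.05,-0.05,0.17,0,0.02],[-0.35,-0.05,-0.04,0.17,-0.01,0.02],[-0.34,-0.05,-0.04,0.17,0,0.02],[-0.34,-0.05,-0.05,0.17,-0.01,0.02],[-0.34,-0.05,-0.04,0.17,-0.01,0.02],[-0.34,-0.05,-0.03,0.17,0,0.02]],
])

```text
time_s: 13.1
position: [0.4956, -0.3155, 0.2565]
tool_rot: [[0.076, 0.996, 0.049], [0.997, -0.076, -0.001], [0.002, 0.049, -0.999]]
ft_force: [-0.5, -0.2, -3.0]
grip_width: 0.043
```

>>> jog_arm([
  [[-0.35,-0.05,-0.04,0.16,-0.01,0.02],[-0.34,-0.05,-0.04,0.17,0,0.02],[0,0,0,0,0,0],[0,0,0,0,0,0]],
])

```text
time_s: 13.5
position: [0.4895, -0.3418, 0.2595]
tool_rot: [[0.082, 0.997, 0.001], [0.997, -0.082, 0.001], [0.001, 0.001, -1.0]]
ft_force: [0.8, -0.6, -2.2]
grip_width: 0.0426
```

```bash
cat > m7.py <<'E'
from plan import *
import sys
k=sys.argv[1]; tz=float(sys.argv[2])
p,R,o=now(); print(o['time_s'],np.round(o['ft_force'],2),o['grip_width'],p)
i2,d2=vision.get_image('side'); np.savez('/tmp/s%s.npz'%k,im=i2,d=d2); save(cv2.resize(i2[60:210,250:450],(800,600)),'s%s.png'%k)
i2,d2=vision.get_image('top'); save(cv2.resize(i2[140:260,330:490],(800,600)),'t%s.png'%k)
tr=np.array([.4541,-.3391,0]); a=np.radians(-4.65); X=np.array([np.cos(a),np.sin(a),0]); Y=np.array([-np.sin(a),np.cos(a),0])
G=np.stack([Y,X,[0,0,-1.]],1); print('tilt',np.degrees(np.arccos(-R[2,2])),((p-tr)@np.stack([X,Y],1)).round(4))
rows(p,R,tr+X*.035+np.array([0,0,tz]),G,int(sys.argv[3]))
E
python3 m7.py 5 0.115 8
```

```text
13.5 [ 0.75 -0.57 -2.16] 0.04258508982245767 [ 0.48946886 -0.34175788  0.25953102]
tilt 0.0923716024231142 [0.0355 0.0002]
[[0.0,0.0,0.45,0.0,0.0,0.0],[0.0,0.0,0.45,0.0,0.0,0.0],[0.0,-0.01,0.45,0.0,0.0,0.0],[-0.01,0.0,0.46,0.0,0.0,0.0],[0.0,0.0,0.45,0.0,-0.01,0.0],[0.0,0.0,0.45,0.0,0.0,0.0],[0.0,0.0,0.45,0.01,0.0,0.0],[0.0,0.0,0.45,0.0,0.0,0.0]]
end [ 0.4892 -0.342   0.1151] max 0.46 err [ 0.0002 -0.0001  0.0001]
```

View pics/s5.png

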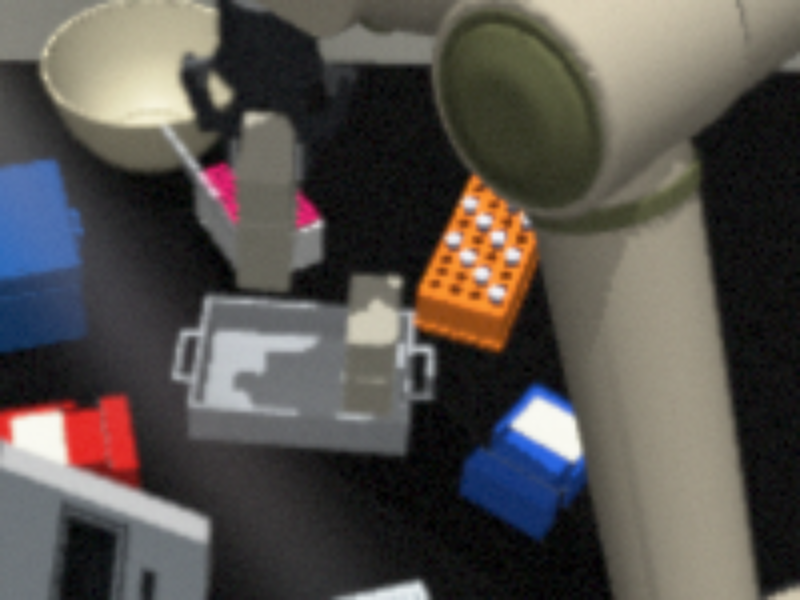

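View pics/t5.png

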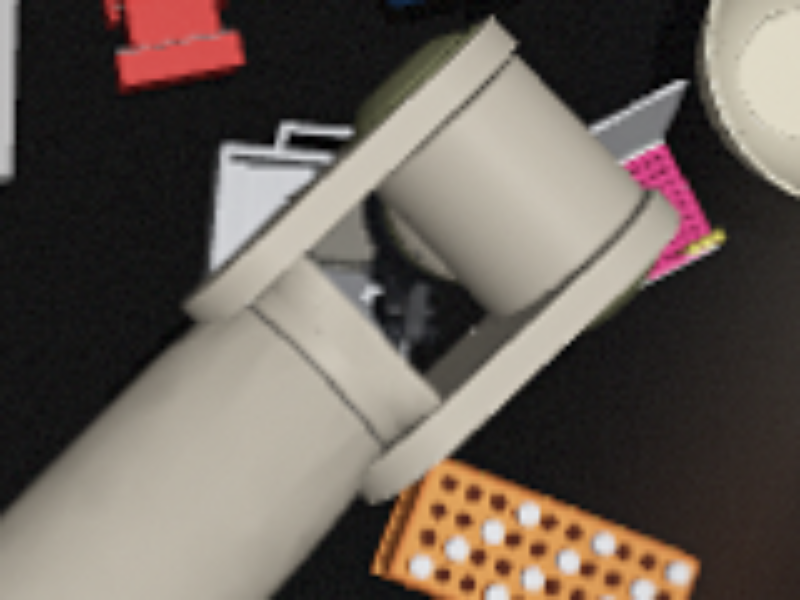

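The side view shows the cartridge hanging upright at (265,200), over the free part of the tray. The old cartridge stands at (375,345). I check its tilt from depth and shift 10 mm further from the old one.

```bash
python3 - <<'E'
from plan import *
z=np.load('/tmp/s5.npz'); d=z['d']; V,U=np.mgrid[0:400,0:640]; P=pts('side',U,V,d).reshape(400,640,3)
x,y,h=P[...,0],P[...,1],P[...,2]
m=(d>0)&(abs(x-.489)<.04)&(y>-.34)&(y<-.27)&(h>.15)&(h<.245)
Q=P[m]; print(m.sum(),Q.min(0).round(3),Q.max(0).round(3))
F=Q[Q[:,1]>np.percentile(Q[:,1],40)]
c=np.median(Q,0); n=np.linalg.svd(Q-Q.mean(0))[2][2]; print('face n',n.round(3))
for a in np.arange(.165,.24,.015):
    q=Q[abs(Q[:,2]-a)<.008]; print(round(a,3),len(q),q[:,0].min().round(4),q[:,0].max().round(4),np.median(q[:,1]).round(4))
E
sed -i 's/X\*.035/X*.045/' m7.py; python3 m7.py 6 0.112 10
```

```text
269 [ 0.467 -0.34   0.168] [ 0.514 -0.293  0.245]
face n [ 0.037 -0.995 -0.092]
0.165 8 0.4799 0.5001 -0.3004
0.18 41 0.4699 0.5136 -0.2991
0.195 47 0.4699 0.5133 -0.2989
0.21 52 0.4668 0.5129 -0.2986
0.225 53 0.467 0.5128 -0.2992
13.6 [ 0.45  1.18 -3.52] 0.04276215300957782 [ 0.48937589 -0.34131496  0.2600768 ]
tilt 0.07994563567820656 [0.0353 0.0007]
[[0.0,0.02,0.37,0.0,0.0,0.0],[0.0,0.03,0.37,0.0,0.0,0.0],[-0.01,0.02,0.37,0.0,0.0,0.0],[0.0,0.02,0.37,0.0,0.0,0.0],[0.0,0.03,0.37,0.0,0.0,0.0],[0.0,0.02,0.37,0.0,0.0,0.0],[0.0,0.03,0.37,0.01,0.0,0.0],[-0.01,0.02,0.37,0.0,0.0,0.0],[0.0,0.02,0.37,0.0,0.0,0.0],[0.0,0.03,0.37,0.0,-0.01,0.0]]
end [ 0.499  -0.3428  0.1121] max 0.37 err [ 0.     -0.      0.0001]
```

>>> jog_arm([
  [[0,0.02,0.37,0,0,0],[0,0.03,0.37,0,0,0],[-0.01,0.02,0.37,0,0,0],[0,0.02,0.37,0,0,0],[0,0.03,0.37,0,0,0],[0,0.02,0.37,0,0,0],[0,0.03,0.37,0,0,0],[-0.01,0.02,0.37,0,0,0],[0,0.02,0.37,0,0,0],[0,0.03,0.37,0,0,0]],
])

```text
time_s: 14.7
position: [0.499, -0.3432, 0.1121]
tool_rot: [[0.081, 0.997, 0.002], [0.997, -0.081, -0.0], [-0.0, 0.002, -1.0]]
ft_force: [0.9, -0.3, -2.6]
grip_width: 0.0429
```

>>> jog_arm([
  [[0,0,0.08,0,0,0],[0,0,0.06,0,0,0],[0,0,0.06,0,0,0],[0,0,0,0,0,0],[0,0,0,0,0,0]],
])

```text
time_s: 15.2
position: [0.499, -0.3437, 0.1049]
tool_rot: [[0.082, 0.997, 0.002], [0.997, -0.082, -0.001], [-0.0, 0.002, -1.0]]
ft_force: [0.8, 0.3, -3.4]
grip_width: 0.0426
```

>>> jog_arm([
  [[0,0,0.04,0,0,0],[0,0,0.04,0,0,0],[0,0,0,0,0,0]],
])

```text
time_s: 15.5
position: [0.4988, -0.3435, 0.101]
tool_rot: [[0.082, 0.997, 0.001], [0.997, -0.082, 0.0], [0.0, 0.001, -1.0]]
ft_force: [-0.2, -0.2, -2.1]
grip_width: 0.0429
```

>>> jog_arm([
  [[0,0,0.03,0,0,0],[0,0,0.03,0,0,0],[0,0,0,0,0,0]],
])

```text
time_s: 15.8
position: [0.4988, -0.3435, 0.0986]
tool_rot: [[0.082, 0.997, 0.001], [0.997, -0.082, 0.0], [0.0, 0.001, -1.0]]
ft_force: [-0.2, 0.4, -3.4]
grip_width: 0.0429
```

>>> jog_arm([
  [[0,0,0.03,0,0,0],[0,0,0,0,0,0]],
])

```text
time_s: 16.0
position: [0.4988, -0.3435, 0.0974]
tool_rot: [[0.082, 0.997, 0.001], [0.997, -0.082, 0.0], [0.0, 0.001, -1.0]]
ft_force: [-0.3, -0.0, -3.0]
grip_width: 0.0432
```

>>> jog_arm([
  [[0,0,0.03,0,0,0],[0,0,0,0,0,0]],
])

```text
time_s: 16.2
position: [0.4988, -0.3435, 0.0962]
tool_rot: [[0.082, 0.997, 0.001], [0.997, -0.082, 0.0], [0.0, 0.001, -1.0]]
ft_force: [0.7, 0.9, -3.4]
grip_width: 0.0431
```

>>> jog_arm([
  [[0,0,0.03,0,0,0],[0,0,0,0,0,0]],
])

```text
time_s: 16.4
position: [0.499, -0.3436, 0.0955]
tool_rot: [[0.082, 0.997, 0.001], [0.997, -0.082, -0.0], [-0.0, 0.001, -1.0]]
ft_force: [-1.2, 1.0, -1.4]
grip_width: 0.0429
```

>>> jog_arm([
  [[0,0,0.02,0,0,0],[0,0,0,0,0,0]],
])

```text
time_s: 16.6
position: [0.499, -0.3436, 0.0955]
tool_rot: [[0.081, 0.997, 0.002], [0.997, -0.081, -0.001], [-0.001, 0.002, -1.0]]
ft_force: [-2.4, 2.4, 6.1]
grip_width: 0.0429
```

It is on the floor: z stopped at 0.0955 and the force turned to +6 N. I release and then retreat upward.

>>> jog_arm([
  [[0,0,0,0,0,0],[0,0,0,0,0,0],[0,0,0,0,0,0],[0,0,0,0,0,0],[0,0,0,0,0,0]],
], grip=0.5)

```text
time_s: 17.1
position: [0.4989, -0.3436, 0.0944]
tool_rot: [[0.082, 0.997, 0.001], [0.997, -0.082, 0.0], [0.0, 0.001, -1.0]]
ft_force: [-0.2, -0.6, -0.0]
grip_width: 0.064
```

```bash
python3 m7.py 7 0.25 8
```

```text
17.1 [-0.2  -0.6  -0.02] 0.0640011916593515 [ 0.4989187  -0.3435884   0.09436145]
tilt 0.05867703625313134 [ 0.045  -0.0008]
[[0.0,0.0,-0.49,0.0,0.0,0.0],[0.01,0.0,-0.48,0.0,0.0,0.0],[0.0,0.0,-0.49,0.0,0.0,0.0],[0.0,0.0,-0.49,0.0,0.0,0.0],[0.0,0.0,-0.48,0.0,0.0,0.0],[0.01,0.0,-0.49,0.01,0.0,0.0],[0.0,0.0,-0.48,0.0,0.0,0.0],[0.0,0.0,-0.49,0.0,0.0,0.0]]
end [ 0.4989 -0.3428  0.25  ] max 0.49 err [-0.0001 -0.0001 -0.    ]
```

View pics/s7.png

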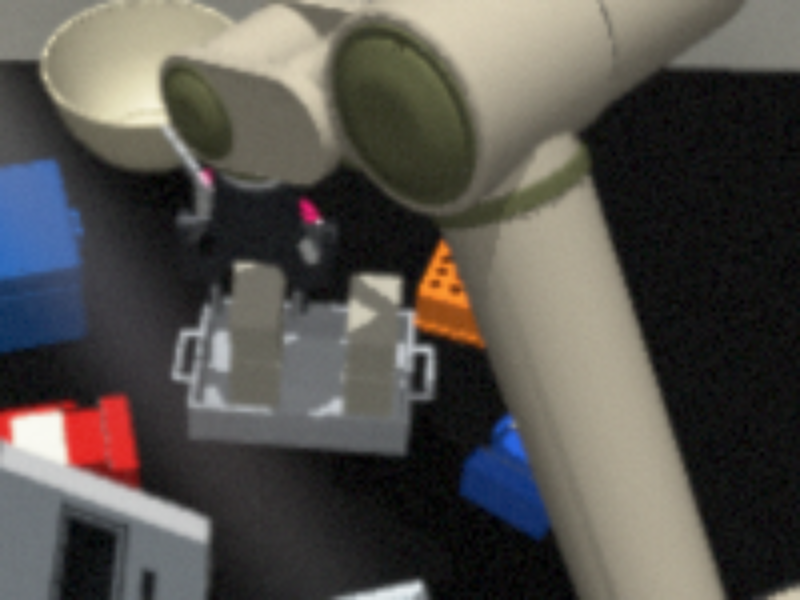

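The cartridge stands in the tray at (255,335) with the fingers clear on both sides, so I retreat straight up.

>>> jog_arm([
  [[0,0,-0.2,0,0,0],[0,0,-0.3,0,0,0],[0,0,-0.49,0,0,0],[0,0,-0.5,0,0,0],[0,0,-0.6,0,0,0],[0,0,-0.7,0,0,0],[0,0,-0.7,0,0,0],[0,0,-0.5,0,0,0],[0,0,0,0,0,0],[0,0,0,0,0,0]],
])

```text
time_s: 18.2
position: [0.4986, -0.3435, 0.2543]
tool_rot: [[0.082, 0.997, 0.001], [0.997, -0.082, -0.0], [-0.0, 0.001, -1.0]]
ft_force: [0.0, 0.6, -0.3]
grip_width: 0.064
```

```bash
python3 m7.py 8 0.25 1; python3 - <<'E'
from plan import *
z=np.load('/tmp/s8.npz'); d=z['d']; V,U=np.mgrid[0:400,0:640]; P=pts('side',U,V,d).reshape(400,640,3)
x,y,h=P[...,0],P[...,1],P[...,2]
for nm,cx in (('reag',.499),('old',.395)):
    m=(d>0)&(abs(x-cx)<.035)&(y>-.40)&(y<-.27)&(h>.115)&(h<.135); print(nm,'top',np.median(P[m],0).round(4),cv2.minAreaRect(P[m][:,:2].astype(np.float32)))
    for a in (.06,.08,.1,.115):
        q=P[(d>0)&(abs(x-cx)<.035)&(abs(h-a)<.008)&(y>-.32)&(y<-.27)]; print(a,len(q),q[:,0].min().round(4),q[:,0].max().round(4),np.median(q[:,1]).round(4))
m=(d>0)&(abs(x-.62)<.03)&(abs(y-.083)<.045)
print('buffer z',np.median(h[m]))
i,_=vision.get_image('side'); save(i,'side9.png')
E
```

```text
18.2 [ 0.03  0.57 -0.26] 0.06402625823874472 [ 0.49860558 -0.34346068  0.2543242 ]
tilt 0.08479422268530724 [ 0.0447 -0.0007]
[[0.02,0.01,0.11,0.01,0.0,0.0]]
end [ 0.4991 -0.3427  0.2499] max 0.11 err [ 0.0001  0.0001 -0.0001]
reag top [ 0.4982 -0.3373  0.1228] ((0.49932798743247986, -0.3409103751182556), (0.09201895445585251, 0.043969616293907166), 85.56548309326172)
0.06 44 0.4794 0.523 -0.3002
0.08 54 0.4795 0.5229 -0.3107
0.1 26 0.4796 0.5219 -0.3005
0.115 56 0.4797 0.5216 -0.3014
old top [ 0.3958 -0.3202  0.1229] ((0.39598238468170166, -0.3220594525337219), (0.08998610079288483, 0.04389214888215065), 85.87355041503906)
0.06 39 0.3784 0.4185 -0.2812
0.08 53 0.3765 0.419 -0.2917
0.1 21 0.378 0.4201 -0.2819
0.115 84 0.3778 0.4209 -0.2846
buffer z 0.13529845662764392
```

View pics/s8.png

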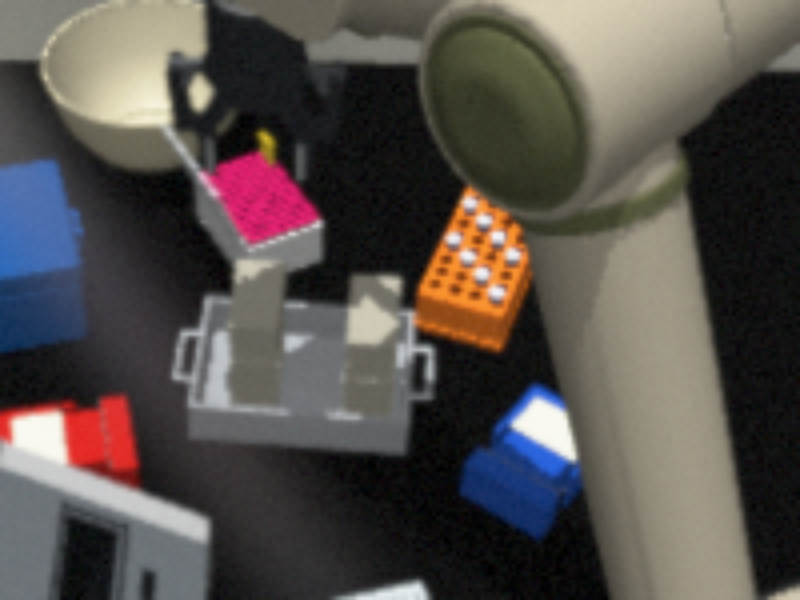

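View pics/side9.png

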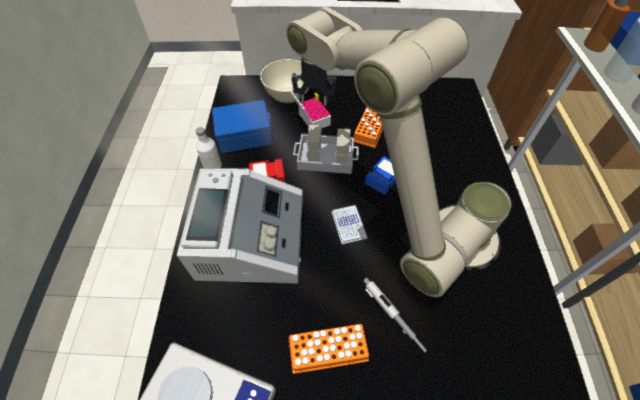

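Both cartridges stand upright in the tray, with their tops at 0.123 m, which means they rest on its floor. The bay at (272,200) is empty, the buffer is still in place, nothing else has moved, and the robot touches nothing.

```bash
python3 -c "
from rig import close_job
print(close_job())"
```

```text
the job is handed in; nothing more can be done
None
```

The flat-topped reagent cartridge is out of the analyser and standing upright in the waste tray beside the old one. I handed the job in at about 18.5 s of the 51 s allowed.

- **Push:** I pressed the cartridge about 13 mm in, with readings of about 9 to 15 N between steps, until it touched the bottom. When I withdrew, it sprang out about 33 mm.
- **Pull and carry:** I pinched it across its 44 mm thickness and pulled it free with about 33 mm to spare. I then turned it upright on the way to the tray.
- **Set down:** I lowered it in roughly 1 mm steps until the wrist force read about +6 N, then let go and backed straight up.

**Last checks:**
- **Reagent cartridge:** its top is at 0.123 m, which is right for standing on the tray floor. It sits about 45 mm from the tray's centre, at y of about 0. Its edges measured vertical to about 1.5 degrees or better.
- **Old cartridge:** its top is also at 0.123 m, and its position is unchanged to about 1 mm.
- **Buffer cartridge:** it is still in its bay. Its median height read 0.135 m against 0.138 m at the start, but the two readings covered slightly different patches. I take it as not moved.
- **Everything else:** it looks undisturbed in the last picture, and the wrist force was near zero with the gripper clear of everything.

No check failed. Two early measurements disagreed: the cameras put the cartridge's top centre up to about 5 mm apart. I used the close wrist view, and the contact and the grasp agreed with it.

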